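# Clamp the hand scanner in its bench fixture

## Robot

A 6-joint arm with a two-finger parallel gripper is mounted at the origin on a cart in front of the work surface, level with it; the furniture and walls round the work are solid. World frame = base frame: x ahead of the robot, y to its left, z up, the work surface at z = 0. Lengths are in m, angles in degrees, forces in N, time in s.
With the tool pointing down it reaches from about 0.425 to 0.95 m from the base axis. Payload 14.7 kg.
Tool frame: the origin (TCP) lies at the very end of the fingers, on their centre line; the grasp point (between the pads) lies 19 mm behind it; z points along the fingers, y is the direction in which the jaws open and shut (so a half turn about z gives the same grasp; the last joint's range is limited). The gripper opens to 85 mm and grips with 20 to 120 N. Pads are 22 mm wide; open, the fingers measure 114 mm over their backs; the gripper's body (76 mm by 85 mm) begins 54 mm behind the grasp point. The pads swing forward as they close: fully open they stand 13 mm farther back than shut.
Start: joints at [-74.118, 27.513, 91.461, -0, 61.026, -2.67], TCP at [0.207, -0.616, 0.231] pointing down, gripper open.
Joint ranges: [-157.49, 157.49], [-46.99, 117.5], [13.45, 153.17], [-89.5, 269.5], [5.16, 153.95], [-167.48, 167.48]. Speed limits (degrees/s): [108.29, 108.29, 136.94, 172.46, 172.46, 172.46].

## Interface

Orientations are given as a 3x3 rotation matrix whose columns are the frame's x, y, z axes.
In Python, from plant import ctrl gives the robot as it stands.
- The arm moves only by the tool step_arm, never from a script. Its argument "moves" is a list of rows, each a list of 6 numbers: the shift along the tool's x, y, z in mm, then the turn, a rotation vector about the tool's x, y, z in rad. In form: [[dx, dy, dz, wx, wy, wz], ...]. A call has 1 to 5 rows; each row is the pose to reach, as a shift and turn from the pose commanded when the call began, along the tool's axes at that moment; what a row does not reach only later rows make up. A row lasts 1/10 s, in which the tool goes at most 50 mm and 8.59 degrees, less where a joint would pass 70% of its speed; a pose out of reach is approached as far as the arm can. A call with a gripper value outside its range is refused whole. "claw" is the opening, from 0 (shut) to 1 (fully open), set as the call begins (left out, the last holds). The fingers move at their own pace and stop on an object; "force" is the grip in N (left out, the last holds). Time passes only in rows, so rows that repeat a pose let the fingers close. It gives the time, the measured TCP pose, the force and the opening at its end, in the units of the state.
- ctrl.sense(): the state, without advancing time (a new reading comes with each control period).
- ctrl.capture(name): name is "side" or "top" or "wrist"; returns a dict with "img" (400x640x3 uint8, blue, green, red), "fx", "fy", "cx", "cy" (pixels), "eye" and "rotation" of the camera in the world. Camera axes: x right, y down, z forward; pixel columns grow to the right and rows downward; lengths in m; the calibration is good to about 2 mm. A picture is of the moment at which its call begins. There is no depth.
- ctrl.finish_job(): hands the job in, once; it reports no verdict.
Trained networks look in a picture, given as the dict that the camera call returned (one of the last four; its "shot" number tells which), for a name from the list of things; names that differ only in an ending like _2 or _b are one class to them, and where a whole thing is asked for, a point or a joint stands for the part that bears it (a point fixed in the world has none). Each returns a list of dicts, best first, with "confidence" (0 to 1); they miss things now and then, are a little off and sometimes report something else, mostly with a low value. They report only what shows in the picture. A call takes as long as a camera call.
- ctrl.regions_of(picture, label): "pixels" (400x640 bool, what is visible of it) and "position" ([column, row] in pixels, amid what is visible of it).
- ctrl.place_of(picture, label): "position" ([column, row] in pixels: a listed point, or the origin of a listed thing).
The state is a dict: "time": time; "qpos": joint angles; "joint_velocities": joint speeds; "tau": joint torques, N m; "position": TCP position; "tcp_rot": TCP orientation; "force": force on the tool from outside, world axes, zero at the start; "torque": the same for the moment, N m; "width": finger opening in m.
Only numpy, scipy, OpenCV 4.12 (cv2) and the standard library are available. Lean on these libraries where they do the work, as an engineer would, in place of code of your own. Each camera call takes 0.05 s, during which the arm holds its last target. There are 200 camera calls.

## Task

Mount the hand scanner in the bench fixture for hands-free reading: move it from its parking dock to the fixture, lay it right way up with its grip flat in the channel and its head on the open end of the plate, and then close the toggle clamp on the grip. The clamp may be standing open or closed when you come, so check it, and if it is closed open it before you load. Leave the other things on the shelf where they are.

Things in the scene. Friction and masses are not known exactly. Their poses are not given: they have to be found in the camera images.
- scanner: Black hand barcode scanner, 199x57x36 mm, 0.11-0.23 kg, right way up as parked (orange button on top). Origin: middle of its underside; z up, +x towards the end of the grip. Head: box x -98 to -13 mm, 58 mm wide, 34 mm high. Grip: x -26 to 100 mm, up to 36 mm wide, 2 to 33 mm high, narrower towards its end. Starts with the head in the dock.
- scanner_head (a point): Middle of the scanner's head: 55 mm from its origin towards -x, 17 mm above its underside. The head is 58 mm wide across y; in the fixture only the head can be held.
- dock: Fixed grey parking dock: 6 mm base and two 44 mm high side walls (67 mm apart, 79 mm over all) beside the head, from x -105 to +16 mm, and a low front wall at x -105. Origin at the shelf's surface; the parked scanner's origin lies over it, 6 mm up, axes parallel (head to -x). Only the grip, from x +25 mm on, can be held there.
- fixture: Fixed grey fixture. Origin at the shelf's surface under the seated scanner's origin: the scanner then lies 8 mm up on its plate (x -100 to 115, 76 mm wide), axes parallel, head to -x on the open end. Channel for the grip: x 10 to 102 mm, 43 mm wide, walls with flared rims to z 33 mm, 64 mm over all; end stop at x 105. The clamp stands at its -y side.
- clamp (a joint): Toggle clamp hinge, rad: 0 = shut (arm level across the channel, handle upright), 1.4 = open (arm up, handle laid back to the fixture's -y); with the scanner in it about 0.0 to 0.1. It is weighted: it falls to the nearer end from the middle (0.75) and rests there; about 0.3 N m moves it. It may start at either end.
- clamp_pivot (a point): Pivot of the clamp, fixed: at x 55, y -80, z 52 mm in the fixture's frame, its axis along the fixture's x. Clamp arm: steel bar 16 mm wide, 14 mm thick, from the pivot to 88 mm out, with a rubber pad under it at 80 mm. Cheeks of the stand: 32 mm wide over all, up to z 60 mm.
- clamp_handle (a point): Point on the axis of the clamp's black round handle (19 mm thick, 60 mm long), 85 mm from the pivot; the handle ends 100 mm from the pivot and stands square to the arm. Shut, it is straight above the pivot; to open, push or swing it towards the fixture's -y.
- clamp_pad (a point): Underside of the clamp's round rubber pad (22 mm), 80 mm out along the arm and 18 mm below its centre line. Shut, it is over the middle of the channel at fixture x 55 mm; open, it is above and beside the channel, and pushing the arm there towards the fixture's +y shuts it.
- stain_bottle: Bystander, leave it alone: dark bottle with a black cap, 44 mm wide, 94 mm high. Origin: middle of its underside, z up.
- sample_cup: Bystander, leave it alone: white specimen cup with a screw lid, 49 mm wide, 60 mm high. Origin: middle of its underside, z up.
- beaker: Bystander, leave it alone: glass beaker, 62 mm wide, 72 mm high. Origin: middle of its underside, z up.
- oil_dropper: Bystander, leave it alone: small brown dropper bottle, 26 mm wide, 86 mm high. Origin: middle of its underside, z up.
- lab_timer: Bystander, leave it alone: white countdown timer lying flat, 58x64x21 mm. Origin: middle of its underside, z up.
- strip_canister: Bystander, leave it alone: white round canister, 44 mm wide, 93 mm high. Origin: middle of its underside, z up.

How it is judged:
By the outcome, as a careful person would: the job done as asked, in the order asked, and still so for the second after the job is handed in, with the robot touching nothing.
It also fails if it takes over 72 s, if anything falls off the work surface, if the arm or the gripper's body presses on something with over 40 N, if the wrist force passes 120 N, or if a joint passes its speed limit or range.

## Working session

There is one attempt and no reset: what is moved stays moved. The work goes in short steps, Python scripts to look and compute and a tool call to move; the robot and the scene stay as the last step left them, time stands still between calls to the robot, and variables do not carry over. Pictures are saved under pics/ and viewed, about 8 in all and at most 12, crops included, and the job is handed in when it is done.

Besides the shell and the picture viewer there is one more tool, called after "Emit:" by a JSON object that holds its "api" and its "payload", one argument or row to a line. step_arm: Moves the arm, as the interface text tells. Its arguments: {"type":"object","properties":{"moves":{"type":"array"},"claw":{"type":"number"},"force":{"type":"number"}},"required":["moves"]}

```bash
ls; mkdir -p pics; cat > h.py <<'E'
import numpy as np, cv2
from plant import ctrl
def ray(p,px):
    R=np.array(p["rotation"]);d=R@np.array([(px[0]-p["cx"])/p["fx"],(px[1]-p["cy"])/p["fy"],1.]);return np.array(p["eye"]),d
def atz(p,px,z):
    e,d=ray(p,px);return e+d*(z-e[2])/d[2]
def proj(p,X):
    c=np.array(p["rotation"]).T@(np.array(X)-np.array(p["eye"]));return np.array([p["fx"]*c[0]/c[2]+p["cx"],p["fy"]*c[1]/c[2]+p["cy"]])
def tri(obs):
    A=np.zeros((3,3));b=np.zeros(3)
    for p,px in obs:
        e,d=ray(p,px);d=d/np.linalg.norm(d);M=np.eye(3)-np.outer(d,d);A+=M;b+=M@e
    return np.linalg.solve(A,b)
E
python3 - <<'E'
from h import *
ps={n:ctrl.capture(n) for n in("side","top","wrist")}
for n,p in ps.items():
    cv2.imwrite(f"pics/{n}0.png",p["img"]);print(n,np.round(p["eye"],3),np.round(p["rotation"],2).tolist())
L={"scanner":.006,"scanner_head":.023,"dock":0,"fixture":0,"clamp_pivot":.052,"clamp_handle":.137,"clamp_pad":.034,"stain_bottle":0,"sample_cup":0,"beaker":0,"oil_dropper":0,"lab_timer":0,"strip_canister":0}
for l,z in L.items():
    for n,p in ps.items():
        for d in ctrl.place_of(p,l)[:1]: print(l,n,np.round(d["position"]),round(d["confidence"],2),np.round(atz(p,d["position"],z),3))
print(ctrl.sense()["time"])
E
```

```text
pics
side [0.4   0.606 0.666] [[-0.97, -0.14, 0.21], [-0.25, 0.59, -0.77], [-0.02, -0.8, -0.6]]
top [ 0.381 -0.093  1.296] [[-0.01, -0.99, 0.17], [-1.0, 0.01, -0.01], [0.01, -0.17, -0.99]]
wrist [ 0.272 -0.595  0.373] [[0.32, -0.91, -0.26], [-0.95, -0.31, -0.09], [-0.0, 0.27, -0.96]]
scanner top [412. 251.] 0.72 [ 0.481 -0.33   0.006]
scanner_head side [357. 176.] 0.73 [ 0.546 -0.34   0.023]
scanner_head top [414. 226.] 0.75 [ 0.541 -0.336  0.023]
dock side [376. 187.] 0.74 [ 0.483 -0.326  0.   ]
dock top [413. 246.] 0.9 [ 0.495 -0.335  0.   ]
fixture side [364. 282.] 0.68 [0.459 0.04  0.   ]
fixture top [262. 260.] 0.63 [0.463 0.042 0.   ]
clamp_pivot side [332. 285.] 0.97 [0.518 0.107 0.052]
clamp_pivot top [233. 230.] 0.9 [0.533 0.109 0.052]
clamp_handle side [284. 276.] 0.97 [0.591 0.177 0.137]
clamp_handle top [228. 196.] 0.94 [0.601 0.108 0.137]
clamp_pad side [343. 258.] 0.61 [0.513 0.014 0.034]
clamp_pad top [232. 238.] 0.81 [0.514 0.114 0.034]
stain_bottle side [256. 243.] 0.69 [ 0.744 -0.02   0.   ]
stain_bottle top [210. 150.] 0.81 [0.748 0.181 0.   ]
sample_cup side [236. 275.] 0.69 [ 0.746  0.089 -0.   ]
sample_cup top [242. 146.] 0.87 [0.758 0.097 0.   ]
beaker side [256. 244.] 0.69 [ 0.741 -0.016  0.   ]
beaker top [287. 154.] 0.83 [ 0.736 -0.019  0.   ]
oil_dropper side [290. 232.] 0.58 [ 0.674 -0.078  0.   ]
oil_dropper top [308. 174.] 0.48 [ 0.68  -0.073  0.   ]
lab_timer side [311. 227.] 0.88 [ 0.625 -0.11   0.   ]
lab_timer top [321. 196.] 0.88 [ 0.623 -0.106  0.   ]
strip_canister side [355. 175.] 0.54 [ 0.556 -0.377  0.   ]
2.1
```

View pics/top0.png

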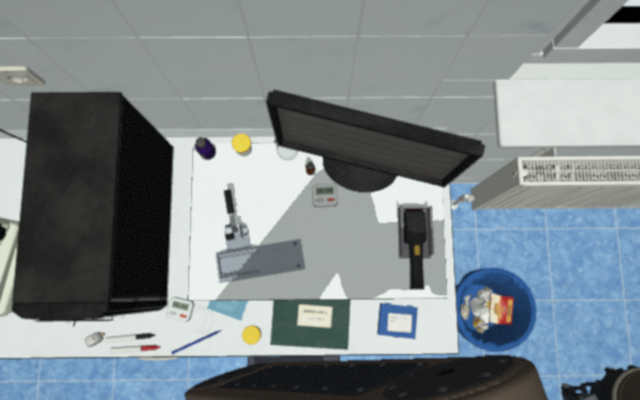

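View pics/side0.png

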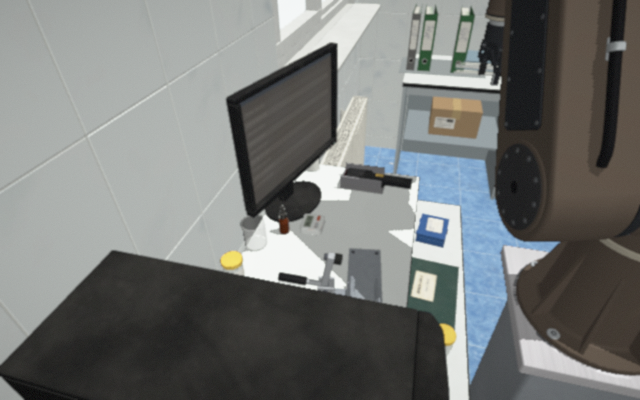

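The top view shows the clamp already open: its handle is laid back to (230,195) and the arm is up at about (233,235). The scanner is in the dock at about (415,240), with its grip towards the robot. Next I need the yaws.

```bash
python3 - <<'E'
from h import *
p=ctrl.capture("top")
for l,z in(("scanner",.035),("dock",.03),("fixture",.02)):
    r=ctrl.regions_of(p,l)[0]; ys,xs=np.nonzero(r["pixels"])
    P=np.array([atz(p,(x,y),z)[:2] for x,y in zip(xs,ys)],np.float32)
    (c,s,a)=cv2.minAreaRect(P);print(l,r["confidence"],len(P),np.round(c,3),np.round(s,3),round(a,1))
    q=P-P.mean(0);w,v=np.linalg.eigh(q.T@q);print(np.degrees(np.arctan2(v[1,1],v[0,1])),np.sqrt(w/len(P)))
    cv2.imwrite(f"pics/m_{l}.png",r["pixels"]*255)
im=cv2.resize(p["img"][160:310,180:460],None,fx=2.8,fy=2.8,interpolation=cv2.INTER_CUBIC);cv2.imwrite("pics/c1.png",im)
s=ctrl.sense();print(np.round(s["position"],4),np.round(s["tcp_rot"],3).tolist(),s["width"],s["time"],s["force"])
E
```

```text
scanner 0.85 1462 [ 0.485 -0.332] [0.054 0.196] 87.9
-179.94907 [0.01371317 0.05630665]
dock 0.82 852 [ 0.527 -0.337] [0.088 0.129] 89.4
173.89621 [0.03293332 0.04108189]
fixture 0.68 3585 [0.534 0.058] [0.23  0.216] 8.5
68.2133 [0.04323954 0.06243011]
[ 0.2068 -0.6162  0.2313] [[0.948, 0.318, 0.0], [0.318, -0.948, -0.0], [0.0, 0.0, -1.0]] 0.08549866904430183 2.3 [ 0.03290055  0.43287476 -0.02390052][ WARN:0@0.855] global loadsave.cpp:1063 imwrite_ Unsupported depth image for selected encoder is fallbacked to CV_8U.
```

View pics/c1.png

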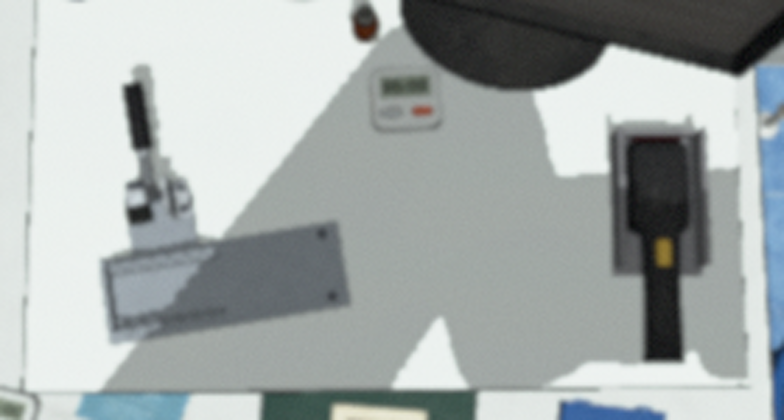

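```bash
cat >> h.py <<'E'
from scipy.spatial.transform import Rotation as Ro
def pose(yaw):
    a=np.radians(yaw);c,s=np.cos(a),np.sin(a);return np.array([[c,s,0],[s,-c,0],[0,0,-1.]])
def rel(P,R0,pos,yaw):
    d=R0.T@(np.array(pos)-P)*1000;w=Ro.from_matrix(R0.T@pose(yaw)).as_rotvec()
    return np.round(d,1).tolist()+np.round(w,4).tolist()
def chain(tg):
    s=ctrl.sense();P=np.array(s["position"]);R=np.array(s["tcp_rot"])
    for pos,yaw in tg: print(rel(P,R,pos,yaw),"|",np.round(np.linalg.norm(np.array(pos)-P)*1000)); P=np.array(pos);R=pose(yaw)
E
python3 - <<'E'
from h import *
chain([((.40,-.34,.2),1.5)])
E
```

```text
[271.0, -200.4, 31.3, 0.0, -0.0, 0.2976] | 339.0
```

Emit:
{"api": "step_arm", "payload": {
  "moves": [
    [136,-100,15,0,0,0.15],
    [271,-200,31,0,0,0.298],
    [271,-200,31,0,0,0.298],
    [271,-200,31,0,0,0.298],
    [271,-200,31,0,0,0.298]
  ],
  "claw": 1
}}

```text
time: 2.8
position: [0.3494, -0.4123, 0.2086]
tcp_rot: [[1.0, 0.025, 0.0], [0.025, -1.0, -0.0], [0.0, 0.0, -1.0]]
force: [1.0, -0.6, 0.3]
width: 0.0857
```

Emit:
{"api": "step_arm", "payload": {
  "moves": [
    [0,0,0,0,0,0]
  ]
}}

```text
time: 2.9
position: [0.3508, -0.4091, 0.2082]
tcp_rot: [[1.0, 0.03, -0.0], [0.03, -1.0, 0.002], [-0.0, -0.002, -1.0]]
force: [-0.4, -0.2, 0.2]
width: 0.0852
```

Emit:
{"api": "step_arm", "payload": {
  "moves": [
    [50,-66,8,0,0,0],
    [50,-66,8,0,0,0],
    [50,-66,8,0,0,0]
  ]
}}

```text
time: 3.2
position: [0.3983, -0.3441, 0.2004]
tcp_rot: [[1.0, 0.028, -0.0], [0.028, -1.0, 0.001], [-0.0, -0.001, -1.0]]
force: [-1.1, -0.2, 0.5]
width: 0.0857
```

```bash
python3 - <<'E'
from h import *
p=ctrl.capture("wrist");cv2.imwrite("pics/w1.png",p["img"])
s=ctrl.sense();print(np.round(s["position"],4),s["time"])
for l,z in(("scanner",.006),("scanner_head",.023),("dock",0)):
    for d in ctrl.place_of(p,l)[:2]: print(l,np.round(d["position"]),round(d["confidence"],2),np.round(atz(p,d["position"],z),4))
for z in(.02,.038):
    r=ctrl.regions_of(p,"scanner")[0]; ys,xs=np.nonzero(r["pixels"])
    P=np.array([atz(p,(x,y),z)[:2] for x,y in zip(xs,ys)],np.float32)
    print(cv2.minAreaRect(P),P.min(0),P.max(0))
g=P[P[:,0]<.46]
for x in np.arange(P[:,0].min(),P[:,0].max(),.015):
    b=P[abs(P[:,0]-x)<.002]
    if len(b): print(round(x,3),b[:,1].min().round(4),b[:,1].max().round(4),b[:,1].mean().round(4))
E
```

```text
[ 0.3977 -0.3457  0.2006] 3.25
scanner [316.  74.] 0.85 [ 0.483  -0.3363  0.006 ]
((0.46042171120643616, -0.33581987023353577), (0.05622773990035057, 0.16121473908424377), 88.13333129882812) [ 0.37953034 -0.36593845] [ 0.54014796 -0.30936712]
((0.46079400181770325, -0.3362361788749695), (0.05309430509805679, 0.1522306352853775), 88.13330078125) [ 0.38441044 -0.36467633] [ 0.5360772  -0.31125757]
0.384 -0.3528 -0.3226 -0.3397
0.399 -0.3532 -0.3207 -0.3364
0.414 -0.3536 -0.3206 -0.3365
0.429 -0.3522 -0.3214 -0.3373
0.444 -0.3525 -0.3221 -0.3375
0.459 -0.3527 -0.322 -0.3373
0.474 -0.353 -0.3218 -0.3372
0.489 -0.3533 -0.3209 -0.3373
0.504 -0.3638 -0.3113 -0.337
0.519 -0.3647 -0.3121 -0.3385
0.534 -0.364 -0.3121 -0.3399
```

View pics/w1.png

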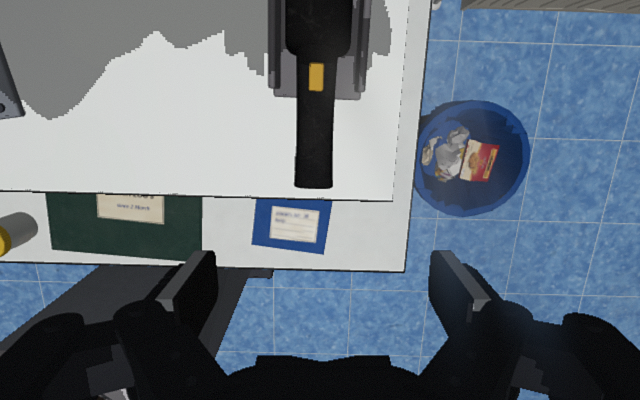

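The wrist view shows the grip centred at column 315, with its end at row 188. That puts the grip axis at y = -0.337, its end at x = 0.383, and the yaw at about 180°. I'll grasp at x = 0.428.

Emit:
{"api": "step_arm", "payload": {
  "moves": [
    [30,-7,0,0,0,0.02],
    [30,-7,40,0,0,0.02],
    [30,-7,85,0,0,0.02],
    [30,-7,130,0,0,0.02],
    [30,-7,130,0,0,0.02]
  ]
}}

```text
time: 4.0
position: [0.4236, -0.3373, 0.0661]
tcp_rot: [[1.0, 0.005, -0.006], [0.005, -1.0, 0.006], [-0.006, -0.006, -1.0]]
force: [-0.7, 0.1, 0.9]
width: 0.0852
```

```bash
python3 - <<'E'
from h import *
p=ctrl.capture("wrist");cv2.imwrite("pics/w2.png",p["img"])
s=ctrl.sense();print(np.round(s["position"],4),s["time"])
chain([((.428,-.337,.008),.4)])
r=ctrl.regions_of(p,"scanner")[0]; ys,xs=np.nonzero(r["pixels"])
P=np.array([atz(p,(x,y),.038)[:2] for x,y in zip(xs,ys)]);print(P.min(0),P.max(0))
E
```

```text
[ 0.4249 -0.3383  0.0689] 4.05
[3.3, -1.1, 60.9, -0.0035, 0.0039, -0.0022] | 61.0
[ 0.38493843 -0.36243548] [ 0.53051929 -0.31200222]
```

Emit:
{"api": "step_arm", "payload": {
  "moves": [
    [3,-1,35,0,0,0],
    [3,-1,61,0,0,0],
    [3,-1,61,0,0,0],
    [3,-1,61,0,0,0]
  ]
}}

```text
time: 4.5
position: [0.4305, -0.3389, 0.0117]
tcp_rot: [[1.0, 0.005, 0.001], [0.005, -1.0, -0.001], [0.001, 0.001, -1.0]]
force: [0.4, 0.1, 1.1]
width: 0.0853
```

Emit:
{"api": "step_arm", "payload": {
  "moves": [
    [0,0,0,0,0,0],
    [0,0,0,0,0,0],
    [0,0,0,0,0,0],
    [0,0,0,0,0,0],
    [0,0,0,0,0,0]
  ],
  "claw": 0,
  "force": 80
}}

```text
time: 5.0
position: [0.4299, -0.3382, 0.01]
tcp_rot: [[1.0, 0.006, 0.001], [0.006, -1.0, -0.001], [0.001, 0.001, -1.0]]
force: [-1.6, -1.7, 4.1]
width: 0.0341
```

Emit:
{"api": "step_arm", "payload": {
  "moves": [
    [0,0,0,0,0,0],
    [0,0,0,0,0,0],
    [0,0,0,0,0,0]
  ]
}}

```text
time: 5.3
position: [0.4299, -0.3381, 0.0097]
tcp_rot: [[1.0, 0.006, 0.0], [0.006, -1.0, -0.0], [0.0, 0.0, -1.0]]
force: [-1.8, -2.7, 5.4]
width: 0.034
```

Gripped at 34 mm width. I'll lift straight up.

Emit:
{"api": "step_arm", "payload": {
  "moves": [
    [0,0,-15,0,0,0],
    [0,0,-40,0,0,0],
    [0,0,-80,0,0,0],
    [0,0,-110,0,0,0],
    [0,0,-110,0,0,0]
  ]
}}

```text
time: 5.8
position: [0.4312, -0.339, 0.1229]
tcp_rot: [[1.0, 0.006, 0.004], [0.006, -1.0, -0.003], [0.004, 0.003, -1.0]]
force: [-0.3, 0.8, -1.7]
width: 0.0339
```

```bash
python3 - <<'E'
from h import *
p=ctrl.capture("wrist");cv2.imwrite("pics/w3.png",p["img"])
q=ctrl.capture("side")
s=ctrl.sense();print(np.round(s["position"],4),s["time"],s["width"],s["force"])
for n,x in(("w",p),("s",q)):
  for l in("scanner","scanner_head"):
    for d in ctrl.place_of(x,l)[:1]: print(n,l,np.round(d["position"]),round(d["confidence"],2))
# predicted level head: TCP at scanner x=+53, z .0037 above underside
X=np.array(s["position"])+[.053+.055,0,-.0037+.017];print(proj(p,X),proj(q,X))
# scanner target yaw 98.5 origin (.49,-.18); tcp = origin+.053*xf ; tool yaw -81.5
a=np.radians(98.5);f=np.array([np.cos(a),np.sin(a)])
t=np.array([.49,-.18])+.053*f;print(t)
chain([((t[0],t[1],.12),-81.5),((t[0],t[1],.006),-81.5)])
E
```

```text
[ 0.4297 -0.3378  0.1197] 5.9 0.03371642414895101 [-0.33210056 -0.22219466 -1.96592456]
w scanner [321. 132.] 0.66
s scanner [380. 149.] 0.59
s scanner_head [358. 143.] 0.85
[317.76082345 -26.63083517] [361.00330334 143.93857004]
[ 0.4821661  -0.12758216]
[54.3, -209.4, -1.5, -0.0, 0.0026, 1.4283] | 216.0
[0.0, 0.0, 114.0, 0.0, 0.0, 0.0] | 114.0
```

View pics/w3.png

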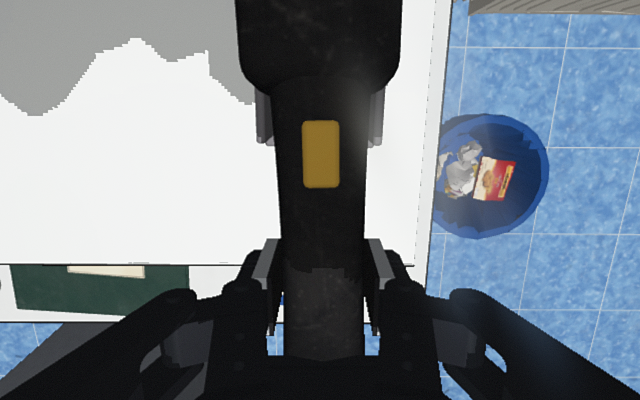

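The wrist view shows the scanner held level: head at the top, button at (321,155). I'll carry and turn it to a free spot for a regrip on the head.

Emit:
{"api": "step_arm", "payload": {
  "moves": [
    [14,-40,0,0,0,0.14],
    [28,-80,0,0,0,0.28],
    [40,-120,0,0,0,0.42],
    [54,-160,0,0,0,0.56],
    [54,-209,0,0,0,0.7]
  ]
}}

```text
time: 6.6
position: [0.4836, -0.1378, 0.1188]
tcp_rot: [[0.782, -0.623, 0.0], [-0.623, -0.782, 0.0], [0.0, -0.0, -1.0]]
force: [-0.3, 0.3, -1.2]
width: 0.0338
```

Emit:
{"api": "step_arm", "payload": {
  "moves": [
    [0,0,0,0,0,0.14],
    [0,0,0,0,0,0.28],
    [0,0,0,0,0,0.42],
    [0,0,0,0,0,0.56],
    [0,0,0,0,0,0.7]
  ]
}}

```text
time: 7.1
position: [0.482, -0.1387, 0.1187]
tcp_rot: [[0.197, -0.98, -0.002], [-0.98, -0.197, 0.001], [-0.001, 0.002, -1.0]]
force: [0.0, 0.1, -1.9]
width: 0.0341
```

```bash
python3 - <<'E'
from h import *
chain([((.482,-.1276,.03),-81.5),((.482,-.1276,.006),-81.5)]);print(ctrl.sense()["position"],ctrl.sense()["time"])
p=ctrl.capture("top")
d=ctrl.place_of(p,"fixture")[0];print(d["confidence"],atz(p,d["position"],0))
E
```

```text
[-10.8, -2.3, 88.7, 0.0016, 0.0009, 0.05] | 89.0
[0.0, 0.0, 24.0, 0.0, 0.0, 0.0] | 24.0
[ 0.4820325  -0.13873318  0.11866115] 7.1
0.74 [ 0.5161743  -0.26761777  0.        ]
```

Emit:
{"api": "step_arm", "payload": {
  "moves": [
    [-10,-2,40,0,0,0.05],
    [-10,-2,80,0,0,0.05],
    [-10,-2,105,0,0,0.05],
    [-10,-2,113,0,0,0.05],
    [-10,-2,114,0,0,0.05]
  ]
}}

```text
time: 7.7
position: [0.4816, -0.1286, 0.0047]
tcp_rot: [[0.156, -0.988, -0.003], [-0.988, -0.156, 0.001], [-0.001, 0.002, -1.0]]
force: [-0.1, 0.5, -0.1]
width: 0.0339
```

Emit:
{"api": "step_arm", "payload": {
  "moves": [
    [0,0,0,0,0,0],
    [0,0,0,0,0,0],
    [0,0,0,0,0,0]
  ]
}}

```text
time: 8.0
position: [0.4833, -0.1291, 0.0067]
tcp_rot: [[0.154, -0.988, 0.002], [-0.988, -0.154, -0.001], [0.001, -0.002, -1.0]]
force: [1.0, 0.0, -1.5]
width: 0.0341
```

Emit:
{"api": "step_arm", "payload": {
  "moves": [
    [0,0,2,0,0,0],
    [0,0,3,0,0,0],
    [0,0,3,0,0,0]
  ]
}}

```text
time: 8.3
position: [0.483, -0.1289, 0.003]
tcp_rot: [[0.154, -0.988, 0.001], [-0.988, -0.154, -0.0], [0.001, -0.001, -1.0]]
force: [-0.5, 1.9, 8.8]
width: 0.0336
```

Emit:
{"api": "step_arm", "payload": {
  "moves": [
    [0,0,0,0,0,0],
    [0,0,0,0,0,0],
    [0,0,0,0,0,0],
    [0,0,0,0,0,0],
    [0,0,0,0,0,0]
  ],
  "claw": 1
}}

```text
time: 8.8
position: [0.4825, -0.1288, 0.0026]
tcp_rot: [[0.153, -0.988, -0.0], [-0.988, -0.153, 0.0], [-0.0, 0.0, -1.0]]
force: [0.5, -0.3, 0.4]
width: 0.0852
```

Emit:
{"api": "step_arm", "payload": {
  "moves": [
    [0,0,-40,0,0,0],
    [0,0,-80,0,0,0],
    [0,0,-120,0,0,0],
    [-20,0,-150,0,0,0],
    [-40,0,-160,0,0,0]
  ]
}}

```text
time: 9.3
position: [0.4777, -0.0895, 0.1656]
tcp_rot: [[0.152, -0.988, 0.004], [-0.988, -0.152, -0.001], [0.002, -0.004, -1.0]]
force: [0.7, 0.4, -0.7]
width: 0.0856
```

```bash
python3 - <<'E'
from h import *
p=ctrl.capture("wrist");q=ctrl.capture("top");cv2.imwrite("pics/w4.png",p["img"])
s=ctrl.sense();print(np.round(s["position"],4),s["time"])
for n,x in(("w",p),("t",q)):
  for l,z in(("scanner",0),("scanner_head",.017),("fixture",0),("clamp_pivot",.052)):
    for d in ctrl.place_of(x,l)[:2]: print(n,l,np.round(d["position"]),round(d["confidence"],2),np.round(atz(x,d["position"],z),4))
  r=ctrl.regions_of(x,"scanner")
  if r:
    ys,xs=np.nonzero(r[0]["pixels"]);P=np.array([atz(x,(a,b),.03)[:2] for a,b in zip(xs,ys)],np.float32);print(cv2.minAreaRect(P))
E
```

```text
[ 0.4767 -0.088   0.1643] 9.4
w scanner [322.  63.] 0.88 [ 0.4924 -0.1824  0.    ]
w scanner [ 21. 207.] 0.47 [ 0.7445 -0.0185  0.    ]
w fixture [319. 304.] 0.96 [0.4612 0.04   0.    ]
((0.4872759282588959, -0.15362608432769775), (0.05238622426986694, 0.13707363605499268), 8.727948188781738)
t scanner [352. 249.] 0.69 [ 0.4882 -0.1826  0.    ]
t scanner [243. 147.] 0.18 [0.7537 0.0943 0.    ]
t scanner_head [375. 243.] 0.71 [ 0.4999 -0.2388  0.017 ]
t fixture [264. 260.] 0.56 [0.4632 0.0375 0.    ]
t clamp_pivot [233. 230.] 0.87 [0.5331 0.1081 0.052 ]
((0.5008324980735779, -0.2411634773015976), (0.055907946079969406, 0.08424922823905945), 10.047285079956055)
```

View pics/w4.png

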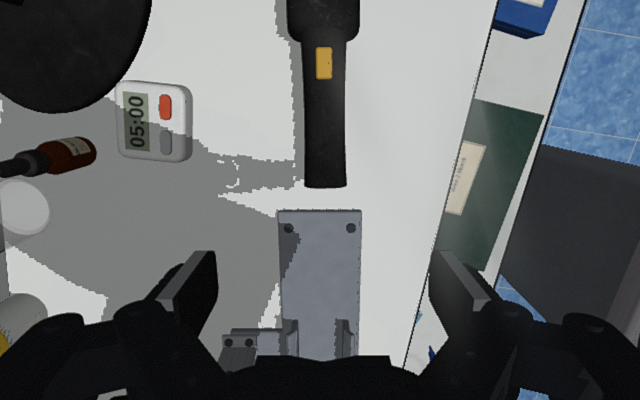

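The wrist view shows the scanner upright on the shelf with its grip centred at column 325 and its end at row 187. The fixture plate's end edge is at row 210, from (278,210) to (362,210), parallel to the scanner. Next I'll take the head.

```bash
python3 - <<'E'
from h import *
p=ctrl.capture("wrist")
a,b=atz(p,(278,210),.008),atz(p,(362,210),.008);print(a,b,np.linalg.norm(a-b),np.degrees(np.arctan2(*(a-b)[1::-1])))
m=(a+b)/2;y=np.radians(98.7);xf=np.array([np.cos(y),np.sin(y),0]);o=m+.1*xf;print("fixture o",o)
e=atz(p,(325,187),.015);print("grip end",e,"origin",e-.1*xf)
chain([((.4994,-.2363,.10),-81.3),((.4994,-.2363,.008),-81.3)])
E
```

```text
[ 0.50951844 -0.05519313  0.008     ] [ 0.43654589 -0.06640995  0.008     ] 0.07382959675383931 8.73869776386558
fixture o [0.45790608 0.03804785 0.008     ]
grip end [ 0.4722784  -0.08392804  0.015     ] origin [ 0.48740449 -0.18277742  0.015     ]
[148.6, -0.4, 62.3, 0.0005, 0.0002, 0.0018] | 161.0
[0.0, 0.0, 92.0, 0.0, 0.0, 0.0] | 92.0
```

Emit:
{"api": "step_arm", "payload": {
  "moves": [
    [45,-1,0,0,0,0],
    [90,-1,0,0,0,0],
    [130,-1,20,0,0,0],
    [149,-1,62,0,0,0],
    [149,-1,62,0,0,0]
  ]
}}

```text
time: 10.45
position: [0.4982, -0.2378, 0.0963]
tcp_rot: [[0.151, -0.989, -0.005], [-0.989, -0.151, 0.002], [-0.003, 0.004, -1.0]]
force: [-0.4, 1.0, -0.0]
width: 0.0852
```

```bash
python3 - <<'E'
from h import *
q=ctrl.capture("top")
chain([((.498,-.2363,.008),-81.3)]);print(ctrl.sense()["position"])
p=ctrl.capture("wrist");cv2.imwrite("pics/w5.png",p["img"])
r=ctrl.regions_of(p,"scanner")
if r:
    ys,xs=np.nonzero(r[0]["pixels"]);print(xs.min(),xs.max(),ys.min(),ys.max(),r[0]["confidence"])
E
```

```text
[-0.3, 0.2, 90.3, 0.0037, 0.0028, 0.0001] | 90.0
[ 0.49858093 -0.23672556  0.09828142]
275 360 130 360 0.96
```

View pics/w5.png

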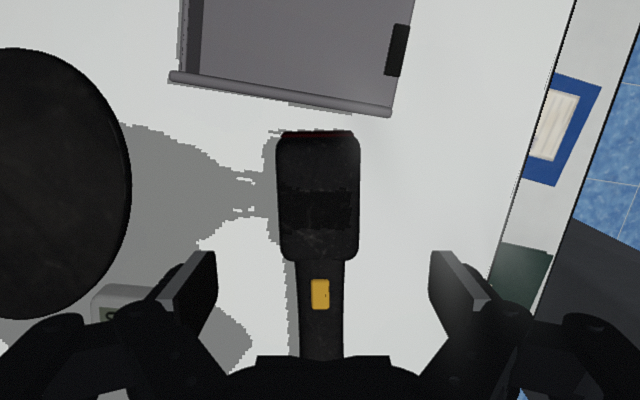

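```bash
python3 - <<'E'
from h import *
p=ctrl.capture("wrist");s=ctrl.sense();P=np.array(s["position"]);R=np.array(s["tcp_rot"])
for px,z in(((319,131),.012),((319,131),.03),((321,294),.033)): print(np.round(R.T@(atz(p,px,z)-P)*1000,1))
E
```

```text
[46.5 -0.9 89.6]
[48.3 -0.8 71.6]
[-59.3   0.2  68.6]
```

Emit:
{"api": "step_arm", "payload": {
  "moves": [
    [0,0,40,0,0,0],
    [0,0,75,0,0,0],
    [0,0,90,0,0,0],
    [0,0,90,0,0,0]
  ]
}}

```text
time: 11.05
position: [0.4999, -0.2352, 0.0102]
tcp_rot: [[0.155, -0.988, -0.001], [-0.988, -0.155, 0.001], [-0.001, 0.001, -1.0]]
force: [1.0, -0.4, 0.5]
width: 0.0854
```

Emit:
{"api": "step_arm", "payload": {
  "moves": [
    [0,0,0,0,0,0],
    [0,0,0,0,0,0],
    [0,0,0,0,0,0],
    [0,0,0,0,0,0],
    [0,0,0,0,0,0]
  ],
  "claw": 0,
  "force": 70
}}

```text
time: 11.55
position: [0.5014, -0.2367, 0.0126]
tcp_rot: [[0.154, -0.988, 0.003], [-0.988, -0.154, -0.001], [0.002, -0.002, -1.0]]
force: [-0.7, 3.8, 12.1]
width: 0.0554
```

Emit:
{"api": "step_arm", "payload": {
  "moves": [
    [0,0,-20,0,0,0],
    [0,0,-50,0,0,0],
    [0,0,-90,0,0,0],
    [0,0,-100,0,0,0]
  ]
}}

```text
time: 11.95
position: [0.5023, -0.2374, 0.1154]
tcp_rot: [[0.154, -0.988, 0.006], [-0.988, -0.154, -0.003], [0.004, -0.005, -1.0]]
force: [-0.5, 0.0, -0.5]
width: 0.0558
```

```bash
python3 - <<'E'
from h import *
p=ctrl.capture("wrist");q=ctrl.capture("side");t=ctrl.capture("top")
s=ctrl.sense();P=np.array(s["position"]);R=np.array(s["tcp_rot"]);print(P,s["width"],s["force"],s["time"])
im=cv2.resize(q["img"][90:310,250:450],None,fx=2,fy=2,interpolation=cv2.INTER_CUBIC)
cv2.imwrite("pics/c6.png",np.hstack([im,cv2.resize(p["img"],(704//2*1,440//2*2))[:, :380]]) if 0 else np.vstack([cv2.resize(p["img"][:,170:470],(400,533))[:0],im]))
cv2.imwrite("pics/c6.png",np.hstack([im,p["img"][0:400,140:500][:440]if 0 else cv2.copyMakeBorder(p["img"][:,130:510],0,40,0,0,cv2.BORDER_CONSTANT)]))
for n,x in(("w",p),("s",q),("t",t)):
  for l in("scanner","scanner_head"):
    for d in ctrl.place_of(x,l)[:1]: print(n,l,np.round(d["position"]),round(d["confidence"],2))
r=ctrl.regions_of(p,"scanner")
for e in r[:1]:
  ys,xs=np.nonzero(e["pixels"]);print(xs.min(),xs.max(),ys.min(),ys.max(),e["confidence"])
# expected pts if level, TCP at scanner x -51, 10mm above underside
def X(x,z): return P+R@(np.array([-(x+51),0,-(z-10)])/1000)
for n,v in(("w",p),("s",q),("t",t)): print(n,[np.round(proj(v,X(*k))) .tolist() for k in((-98,0),(-98,34),(0,0),(100,17),(-55,17))])
E
```

```text
[ 0.50075999 -0.23663584  0.11164233] 0.0555145890307417 [-0.25045553  0.18777953 -1.69313147] 12.1
w scanner [326. 346.] 0.92
w scanner_head [324. 263.] 0.85
s scanner [365. 187.] 0.62
s scanner_head [367. 166.] 0.66
t scanner [356. 246.] 0.94
t scanner_head [381. 241.] 0.7
254 390 152 361 0.58
w [[324.0, 150.0], [325.0, 164.0], [324.0, 339.0], [324.0, 515.0], [324.0, 256.0]]
s [[368.0, 165.0], [369.0, 154.0], [368.0, 185.0], [368.0, 205.0], [368.0, 168.0]]
t [[398.0, 236.0], [401.0, 235.0], [357.0, 243.0], [314.0, 250.0], [381.0, 239.0]]
```

View pics/c6.png

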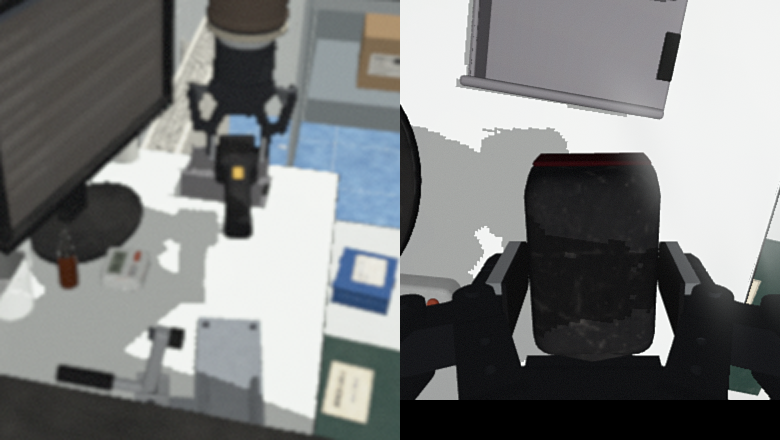

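The scanner is held level by its head; in the side view the grip end shows at (369,207) against a predicted (368,205). I'll move it above the fixture.

```bash
python3 - <<'E'
from h import *
chain([((.4687,-.0104,.10),-81.3)])
E
```

```text
[-227.8, -3.9, 9.9, 0.0013, 0.001, 0.0021] | 228.0
```

Emit:
{"api": "step_arm", "payload": {
  "moves": [
    [-45,-1,0,0,0,0],
    [-90,-2,0,0,0,0],
    [-135,-2,0,0,0,0],
    [-180,-3,0,0,0,0],
    [-210,-4,5,0,0,0]
  ]
}}

```text
time: 12.95
position: [0.4711, -0.026, 0.1056]
tcp_rot: [[0.154, -0.988, -0.0], [-0.988, -0.154, 0.0], [-0.0, 0.0, -1.0]]
force: [0.5, 0.7, -1.3]
width: 0.0558
```

Emit:
{"api": "step_arm", "payload": {
  "moves": [
    [-18,0,5,0,0,0],
    [-18,0,5,0,0,0],
    [-18,0,5,0,0,0]
  ]
}}

```text
time: 13.25
position: [0.4692, -0.0103, 0.1004]
tcp_rot: [[0.155, -0.988, -0.001], [-0.988, -0.155, -0.0], [-0.0, 0.001, -1.0]]
force: [0.8, -0.2, -1.3]
width: 0.0551
```

```bash
python3 - <<'E'
from h import *
q=ctrl.capture("side");t=ctrl.capture("top")
s=ctrl.sense();print(np.round(s["position"],4),np.round(s["tcp_rot"],3).tolist(),s["time"])
a=cv2.resize(t["img"][210:300,190:330],None,fx=4,fy=4,interpolation=cv2.INTER_CUBIC)
b=cv2.resize(q["img"][210:320,320:400],None,fx=3,fy=3.27,interpolation=cv2.INTER_CUBIC)
cv2.imwrite("pics/c7.png",np.hstack([a,b]))
P=np.array(s["position"]);R=np.array(s["tcp_rot"])
o=np.array([.461,.040,0]);y=np.radians(98.7);xf=np.array([np.cos(y),np.sin(y),0]);yf=np.array([-xf[1],xf[0],0])
for n,v,(u0,v0,k,l) in(("t",t,(190,210,4,4)),("s",q,(320,210,3,3.27))):
  f=lambda X:np.round((proj(v,X)-[u0,v0])*[k,l]+[0 if n=="t" else 560,0]).tolist()
  print(n,"grip end sides",[f(P+R@(np.array([-151,w,-10])/1000)) for w in(-15,15)],"plate corners",[f(o+x*xf+w*yf+[0,0,.008]) for x in(-.1,.115) for w in(-.038,.038)],"wall ends",[f(o+.01*xf+w*yf+[0,0,.033]) for w in(-.032,.032)])
chain([((.4687,-.0104,.10),-81.3)])
E
```

```text
[ 0.4695 -0.0111  0.1006] [[0.153, -0.988, 0.0], [-0.988, -0.153, -0.0], [0.0, -0.0, -1.0]] 13.35
t grip end sides [[97.0, 192.0], [104.0, 244.0]] plate corners [[442.0, 116.0], [461.0, 236.0], [100.0, 171.0], [115.0, 293.0]] wall ends [[264.0, 150.0], [279.0, 254.0]]
s grip end sides [[672.0, 240.0], [721.0, 243.0]] plate corners [[645.0, 119.0], [740.0, 125.0], [631.0, 369.0], [746.0, 378.0]] wall ends [[648.0, 210.0], [737.0, 216.0]]
[-0.8, 0.7, 0.6, -0.0001, -0.0001, 0.0017] | 1.0
```

View pics/c7.png

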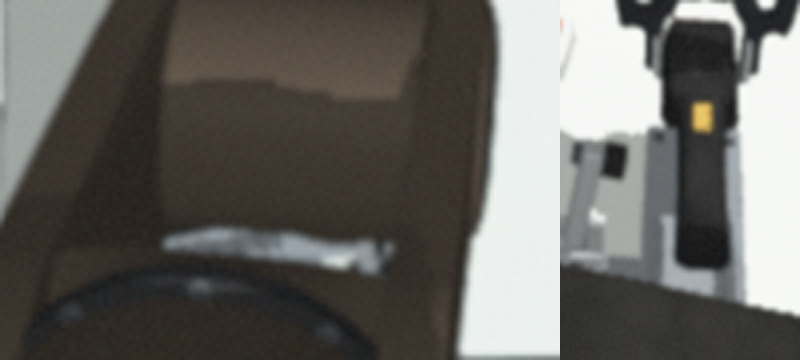

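```bash
python3 - <<'E'
from h import *
q=ctrl.capture("side");t=ctrl.capture("top")
S=cv2.imread("pics/side0.png",0);T=cv2.imread("pics/top0.png",0);N=q["img"].mean(2).astype(int)
o=np.array([.461,.040,0]);y=np.radians(98.7);xf=np.array([np.cos(y),np.sin(y),0]);yf=np.array([-xf[1],xf[0],0])
def pr(im,v,A,B,n=25):
    for f in np.linspace(0,1,n):
        X=A+(B-A)*f;u=proj(v,X);print(round(f*np.linalg.norm(B-A)*1000),int(cv2.getRectSubPix(im,(1,1),tuple(map(float,u)))[0,0]),end=" ; ")
    print()
h=np.array([0,0,.008])
for nm,im,v in(("side",S,q),("top",T,t)):
    print(nm,"along x from -120, w=0");pr(im,v,o-.12*xf+h,o-.08*xf+h,21)
    for x in(-.07,-.03):
        print(nm,"across at",x);pr(im,v,o+x*xf-.05*yf+h,o+x*xf+.05*yf+h,51)
E
```

```text
side along x from -120, w=0
0 168 ; 2 168 ; 4 168 ; 6 168 ; 8 168 ; 10 167 ; 12 166 ; 14 167 ; 16 168 ; 18 167 ; 20 162 ; 22 155 ; 24 140 ; 26 125 ; 28 115 ; 30 108 ; 32 105 ; 34 105 ; 36 106 ; 38 105 ; 40 105 ; 
side across at -0.07
0 145 ; 2 162 ; 4 167 ; 6 167 ; 8 165 ; 10 158 ; 12 142 ; 14 123 ; 16 110 ; 18 105 ; 20 105 ; 22 104 ; 24 105 ; 26 104 ; 28 104 ; 30 105 ; 32 105 ; 34 104 ; 36 106 ; 38 106 ; 40 106 ; 42 107 ; 44 108 ; 46 107 ; 48 106 ; 50 106 ; 52 105 ; 54 104 ; 56 104 ; 58 103 ; 60 104 ; 62 104 ; 64 104 ; 66 105 ; 68 104 ; 70 104 ; 72 104 ; 74 104 ; 76 103 ; 78 102 ; 80 103 ; 82 102 ; 84 105 ; 86 114 ; 88 132 ; 90 156 ; 92 165 ; 94 167 ; 96 167 ; 98 166 ; 100 166 ; 
side across at -0.03
0 167 ; 2 166 ; 4 166 ; 6 167 ; 8 167 ; 10 163 ; 12 150 ; 14 124 ; 16 109 ; 18 105 ; 20 103 ; 22 103 ; 24 103 ; 26 104 ; 28 104 ; 30 104 ; 32 105 ; 34 104 ; 36 104 ; 38 104 ; 40 105 ; 42 104 ; 44 105 ; 46 105 ; 48 103 ; 50 104 ; 52 103 ; 54 103 ; 56 104 ; 58 105 ; 60 105 ; 62 105 ; 64 106 ; 66 106 ; 68 105 ; 70 105 ; 72 104 ; 74 103 ; 76 103 ; 78 102 ; 80 103 ; 82 102 ; 84 105 ; 86 112 
[... 529 characters left out ...]
2 103 ; 54 104 ; 56 105 ; 58 105 ; 60 104 ; 62 105 ; 64 104 ; 66 103 ; 68 105 ; 70 104 ; 72 104 ; 74 104 ; 76 103 ; 78 102 ; 80 103 ; 82 106 ; 84 112 ; 86 124 ; 88 143 ; 90 157 ; 92 163 ; 94 164 ; 96 165 ; 98 166 ; 100 164 ; 
top across at -0.03
0 163 ; 2 163 ; 4 164 ; 6 163 ; 8 154 ; 10 140 ; 12 123 ; 14 109 ; 16 103 ; 18 103 ; 20 103 ; 22 103 ; 24 103 ; 26 103 ; 28 103 ; 30 103 ; 32 104 ; 34 105 ; 36 105 ; 38 106 ; 40 105 ; 42 105 ; 44 104 ; 46 103 ; 48 104 ; 50 104 ; 52 104 ; 54 105 ; 56 105 ; 58 106 ; 60 106 ; 62 105 ; 64 104 ; 66 105 ; 68 104 ; 70 103 ; 72 103 ; 74 104 ; 76 102 ; 78 102 ; 80 103 ; 82 105 ; 84 110 ; 86 127 ; 88 145 ; 90 158 ; 92 164 ; 94 164 ; 96 165 ; 98 165 ; 100 165 ;
```

Emit:
{"api": "step_arm", "payload": {
  "moves": [
    [-1,0.5,20,0,0,0],
    [-1,0.5,40,0,0,0],
    [-1,0.5,50,0,0,0],
    [-1,0.5,55,0,0,0]
  ]
}}

```text
time: 13.85
position: [0.4682, -0.01, 0.0449]
tcp_rot: [[0.153, -0.988, -0.001], [-0.988, -0.153, 0.0], [-0.0, 0.001, -1.0]]
force: [0.1, 1.0, 0.3]
width: 0.0556
```

Emit:
{"api": "step_arm", "payload": {
  "moves": [
    [0,0,5,0,0,0],
    [0,0,10,0,0,0],
    [0,0,15,0,0,0],
    [0,0,17,0,0,0],
    [0,0,17,0,0,0]
  ]
}}

```text
time: 14.35
position: [0.4684, -0.0095, 0.0285]
tcp_rot: [[0.154, -0.988, -0.0], [-0.988, -0.154, 0.0], [-0.0, 0.0, -1.0]]
force: [-0.2, 0.6, -0.4]
width: 0.0559
```

No contact force yet, and the grip is already inside the rims. I'll lower in small steps.

Emit:
{"api": "step_arm", "payload": {
  "moves": [
    [0,0,2,0,0,0],
    [0,0,4,0,0,0],
    [0,0,5,0,0,0],
    [0,0,5,0,0,0]
  ]
}}

```text
time: 14.75
position: [0.4685, -0.0096, 0.0235]
tcp_rot: [[0.153, -0.988, -0.0], [-0.988, -0.153, 0.0], [-0.0, 0.0, -1.0]]
force: [-0.2, -0.1, -1.3]
width: 0.0551
```

Emit:
{"api": "step_arm", "payload": {
  "moves": [
    [0,0,1,0,0,0],
    [0,0,2,0,0,0],
    [0,0,3,0,0,0],
    [0,0,3,0,0,0]
  ]
}}

```text
time: 15.15
position: [0.4686, -0.0096, 0.0207]
tcp_rot: [[0.153, -0.988, 0.0], [-0.988, -0.153, 0.0], [0.0, -0.0, -1.0]]
force: [-1.1, 0.0, 3.2]
width: 0.0553
```

Emit:
{"api": "step_arm", "payload": {
  "moves": [
    [0,0,0.7,0,0,0],
    [0,0,0.7,0,0,0],
    [0,0,0.7,0,0,0]
  ]
}}

```text
time: 15.45
position: [0.4686, -0.0096, 0.0206]
tcp_rot: [[0.153, -0.988, 0.001], [-0.988, -0.153, -0.0], [0.0, -0.001, -1.0]]
force: [-6.7, 0.5, 23.1]
width: 0.0558
```

Emit:
{"api": "step_arm", "payload": {
  "moves": [
    [0,0,0,0,0,0],
    [0,0,0,0,0,0],
    [0,0,0,0,0,0],
    [0,0,0,0,0,0],
    [0,0,0,0,0,0]
  ],
  "claw": 1
}}

```text
time: 15.95
position: [0.4685, -0.0096, 0.0198]
tcp_rot: [[0.153, -0.988, -0.0], [-0.988, -0.153, 0.0], [-0.0, 0.0, -1.0]]
force: [-0.7, -0.1, -0.0]
width: 0.0855
```

Emit:
{"api": "step_arm", "payload": {
  "moves": [
    [0,0,-40,0,0,0],
    [0,0,-80,0,0,0],
    [0,0,-120,0,0,0],
    [40,0,-160,0,0,0],
    [80,0,-190,0,0,0]
  ]
}}

```text
time: 16.45
position: [0.4801, -0.0836, 0.2081]
tcp_rot: [[0.156, -0.988, 0.001], [-0.988, -0.156, -0.0], [0.0, -0.001, -1.0]]
force: [1.7, 0.8, -1.0]
width: 0.0854
```

Emit:
{"api": "step_arm", "payload": {
  "moves": [
    [45,0,-10,0,0,0],
    [90,0,-10,0,0,0],
    [120,0,-10,0,0,0],
    [120,0,-10,0,0,0]
  ]
}}

```text
time: 16.85
position: [0.499, -0.2057, 0.216]
tcp_rot: [[0.151, -0.989, 0.001], [-0.989, -0.151, -0.001], [0.001, -0.001, -1.0]]
force: [0.8, 0.3, 0.4]
width: 0.0852
```

```bash
python3 - <<'E'
from h import *
q=ctrl.capture("side");t=ctrl.capture("top");w=ctrl.capture("wrist")
s=ctrl.sense();print(np.round(s["position"],4),s["time"])
a=cv2.resize(t["img"][180:300,190:330],None,fx=4,fy=4,interpolation=cv2.INTER_CUBIC)
b=cv2.resize(q["img"][210:320,320:400],None,fx=3,fy=480/110,interpolation=cv2.INTER_CUBIC)
cv2.imwrite("pics/c8.png",np.hstack([a,b]));cv2.imwrite("pics/w8.png",w["img"])
for n,v in(("s",q),("t",t),("w",w)):
  for l,z in(("scanner",.008),("scanner_head",.025),("clamp_handle",.067),("clamp_pad",.128)):
    for d in ctrl.place_of(v,l)[:1]: print(n,l,np.round(d["position"]),round(d["confidence"],2),np.round(atz(v,d["position"],z),4))
o=np.array([.461,.040,0]);y=np.radians(98.7);xf=np.array([np.cos(y),np.sin(y),0]);yf=np.array([-xf[1],xf[0],0])
F=lambda x,yy,z:o+x*xf+yy*yf+[0,0,z]
print("expect",F(0,0,.008),F(-.055,0,.025),"handle",F(.055,-.164,.066),"pad",F(.055,-.049,.128))
E
```

```text
[ 0.4979 -0.2017  0.2156] 17.0
s scanner [363. 283.] 0.97 [0.4599 0.05   0.008 ]
s scanner_head [363. 257.] 0.61 [ 0.4714 -0.0097  0.025 ]
s clamp_handle [287. 277.] 0.65 [0.6085 0.1223 0.067 ]
s clamp_pad [340. 260.] 0.98 [0.5015 0.1061 0.128 ]
t scanner [262. 262.] 0.9 [0.4583 0.0433 0.008 ]
t scanner_head [285. 259.] 0.85 [ 0.4631 -0.0164  0.025 ]
t clamp_handle [228. 196.] 0.94 [0.6141 0.1206 0.067 ]
w scanner [323. 371.] 0.69 [0.4588 0.044  0.008 ]
w scanner_head [321. 345.] 0.61 [ 0.469  -0.0065  0.025 ]
expect [0.461 0.04  0.008] [ 0.46931935 -0.01436716  0.025     ] handle [0.61479365 0.11917394 0.066     ] pad [0.50111686 0.10177894 0.128     ]
```

View pics/c8.png

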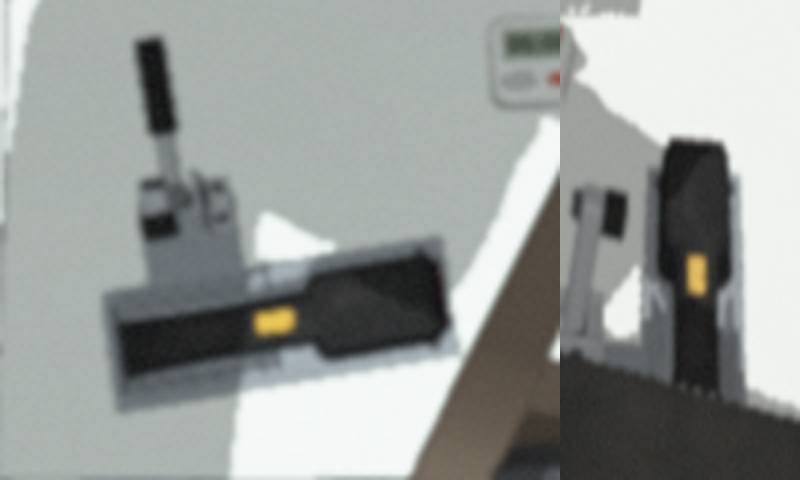

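The top view shows the scanner seated: the grip lies in the channel from (120,350) to (300,320), the head is on the open end at (380,300), and the orange button is up. The clamp is still open. To shut it I'll turn the closed fingers 90° and push the arm from behind.

```bash
python3 - <<'E'
from h import *
chain([((.56,.111,.22),8.7)])
E
```

```text
[-299.8, -108.9, -4.1, 0.0, 0.0001, -1.5685] | 319.0
```

Emit:
{"api": "step_arm", "payload": {
  "moves": [
    [-30,-11,-4,0,0,-0.14],
    [-60,-22,-4,0,0,-0.28],
    [-90,-33,-4,0,0,-0.42],
    [-120,-44,-4,0,0,-0.56],
    [-150,-54,-4,0,0,-0.7]
  ],
  "claw": 0
}}

```text
time: 18.1
position: [0.529, -0.0444, 0.22]
tcp_rot: [[0.758, -0.653, 0.0], [-0.653, -0.758, 0.0], [0.0, -0.0, -1.0]]
force: [-0.1, -1.0, -0.7]
width: 0.0121
```

```bash
python3 - <<'E'
from h import *
print(ctrl.sense()["position"],ctrl.sense()["width"],np.round(ctrl.sense()["qpos"]));chain([((.56,.111,.22),8.7)])
E
```

```text
[ 0.52901376 -0.04437039  0.2200063 ] 0.012136019958071613 [ -8.  19. 108.   0.  53. 123.]
[-77.9, -137.9, 0.0, -0.0001, -0.0003, -0.8631] | 158.0
```

Emit:
{"api": "step_arm", "payload": {
  "moves": [
    [-16,-28,0,0,0,-0.14],
    [-31,-55,0,0,0,-0.28],
    [-47,-83,0,0,0,-0.42],
    [-62,-110,0,0,0,-0.56],
    [-78,-138,0,0,0,-0.7]
  ]
}}

```text
time: 18.6
position: [0.5608, 0.1109, 0.2199]
tcp_rot: [[1.0, -0.011, 0.0], [-0.011, -1.0, -0.0], [0.0, 0.0, -1.0]]
force: [1.3, 0.0, 0.2]
width: 0.0002
```

Emit:
{"api": "step_arm", "payload": {
  "moves": [
    [0,0,0,0,0,-0.08],
    [0,0,0,0,0,-0.163],
    [0,0,0,0,0,-0.163]
  ]
}}

```text
time: 18.9
position: [0.5606, 0.11, 0.2198]
tcp_rot: [[0.989, 0.148, -0.0], [0.148, -0.989, -0.0], [-0.0, 0.0, -1.0]]
force: [-0.3, -1.0, 0.3]
width: 0.0002
```

```bash
python3 - <<'E'
from h import *
w=ctrl.capture("wrist");q=ctrl.capture("side");s=ctrl.sense();print(s["position"],s["width"],s["time"])
a=cv2.resize(w["img"],(480,300))
b=cv2.resize(q["img"][170:310,270:400],None,fx=2.4,fy=300/140)
cv2.imwrite("pics/c9.png",np.hstack([a,b]))
for n,v in(("s",q),("w",w)):
  for l,z in(("clamp_pad",.128),("clamp_handle",.067)):
    for d in ctrl.place_of(v,l)[:1]: print(n,l,np.round(d["position"]),round(d["confidence"],2),np.round(atz(v,d["position"],z),4))
chain([((.558,.1103,.105),8.7),((.4942,.1005,.105),8.7)])
E
```

```text
[0.56063366 0.10958678 0.21990427] 0.00013120216332730884 19.0
s clamp_pad [342. 259.] 0.87 [0.4984 0.1035 0.128 ]
s clamp_handle [283. 274.] 0.92 [0.6188 0.1177 0.067 ]
w clamp_handle [320. 114.] 0.76 [0.6115 0.1189 0.067 ]
[-2.5, -1.2, 115.0, -0.0, -0.0001, -0.0073] | 115.0
[-64.5, 0.0, 0.0, 0.0, 0.0, 0.0] | 65.0
```

View pics/c9.png

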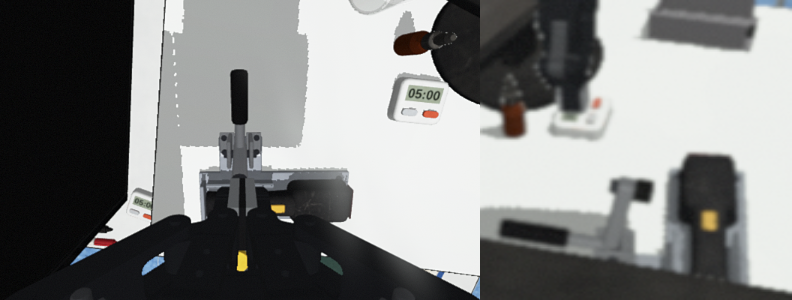

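The wrist view shows the closed fingers lined up with the clamp plane: handle at (238,95), stand at (240,150). I'll go down behind the arm, then push.

Emit:
{"api": "step_arm", "payload": {
  "moves": [
    [-1,-1,30,0,0,0],
    [-1,-1,65,0,0,0],
    [-1,-1,100,0,0,0],
    [-1,-1,115,0,0,0],
    [-1,-1,115,0,0,0]
  ]
}}

```text
time: 19.7
position: [0.558, 0.1101, 0.1028]
tcp_rot: [[0.989, 0.145, -0.004], [0.145, -0.989, -0.001], [-0.004, -0.0, -1.0]]
force: [-1.1, -0.2, -0.6]
width: 0.0002
```

Emit:
{"api": "step_arm", "payload": {
  "moves": [
    [-8,0,0,0,0,0],
    [-16,0,0,0,0,0],
    [-24,0,0,0,0,0],
    [-32,0,0,0,0,0],
    [-40,0,0,0,0,0]
  ]
}}

```text
time: 20.2
position: [0.5196, 0.1046, 0.1056]
tcp_rot: [[0.989, 0.146, 0.001], [0.146, -0.989, 0.0], [0.001, -0.0, -1.0]]
force: [2.9, 0.4, 0.2]
width: -0.0002
```

Emit:
{"api": "step_arm", "payload": {
  "moves": [
    [-6,0,0,0,0,0],
    [-12,0,0,0,0,0],
    [-18,0,0,0,0,0],
    [-24,0,0,0,0,0],
    [-28,0,0,0,0,0]
  ]
}}

```text
time: 20.7
position: [0.4913, 0.1005, 0.1048]
tcp_rot: [[0.989, 0.146, -0.001], [0.146, -0.989, -0.0], [-0.001, -0.0, -1.0]]
force: [0.1, 0.3, 0.3]
width: 0.0
```

Emit:
{"api": "step_arm", "payload": {
  "moves": [
    [0,0,0,0,0,0],
    [0,0,0,0,0,0],
    [0,0,0,0,0,0]
  ]
}}

```text
time: 21.0
position: [0.4925, 0.1006, 0.1049]
tcp_rot: [[0.989, 0.146, 0.0], [0.146, -0.989, 0.0], [0.0, 0.0, -1.0]]
force: [0.6, -0.2, -0.8]
width: -0.0
```

```bash
python3 - <<'E'
from h import *
w=ctrl.capture("wrist");q=ctrl.capture("side");s=ctrl.sense();print(s["position"],s["force"],s["time"])
for n,v in(("s",q),("w",w)):
  for l,z in(("clamp_pad",.034),("clamp_handle",.137)):
    for d in ctrl.place_of(v,l)[:1]: print(n,l,np.round(d["position"]),round(d["confidence"],2),np.round(atz(v,d["position"],z),4))
o=np.array([.461,.040,0]);y=np.radians(98.7);xf=np.array([np.cos(y),np.sin(y),0]);yf=np.array([-xf[1],xf[0],0])
for th in(0,.1,.4,.7):
  c,sn=np.cos(th),np.sin(th);X=o+.055*xf+(-.08-.085*sn)*yf+[0,0,.052+.085*c];print(th,proj(q,X),proj(w,X))
E
```

```text
[0.49249007 0.10064671 0.10491088] [-0.0599326   0.23857781 -0.09028109] 21.1
s clamp_pad [365. 293.] 0.79 [0.4491 0.0964 0.034 ]
s clamp_handle [321. 253.] 0.64 [0.5401 0.1059 0.137 ]
w clamp_handle [316. 125.] 0.74 [0.5507 0.1102 0.137 ]
0 [324.70904241 253.82621799] [319.54925295 186.08372105]
0.1 [320.31676183 253.70831829] [319.34047058 159.76098516]
0.4 [307.74352736 255.21231521] [318.86549976  78.67228357]
0.7 [297.06494109 259.285825  ] [318.70840139  11.86313886]
```

Emit:
{"api": "step_arm", "payload": {
  "moves": [
    [0,0,-40,0,0,0],
    [0,0,-80,0,0,0],
    [0,0,-120,0,0,0],
    [-10,30,-140,0,0,0],
    [-20,70,-140,0,0,0]
  ]
}}

```text
time: 21.8
position: [0.4842, 0.0287, 0.248]
tcp_rot: [[0.989, 0.148, 0.005], [0.148, -0.989, 0.0], [0.005, 0.001, -1.0]]
force: [0.1, -1.0, -1.2]
width: 0.0
```

Emit:
{"api": "step_arm", "payload": {
  "moves": [
    [0,45,0,0,0,0],
    [0,90,0,0,0,0],
    [0,135,0,0,0,0],
    [0,170,0,0,0,0],
    [0,170,0,0,0,0]
  ]
}}

```text
time: 22.3
position: [0.5081, -0.1436, 0.2449]
tcp_rot: [[0.99, 0.142, 0.001], [0.142, -0.99, -0.001], [0.001, 0.001, -1.0]]
force: [0.6, 0.4, 0.2]
width: -0.0004
```

```bash
python3 - <<'E'
from h import *
t=ctrl.capture("top");q=ctrl.capture("side");s=ctrl.sense();print(s["position"],s["time"])
a=cv2.resize(t["img"][180:300,190:330],None,fx=3,fy=3,interpolation=cv2.INTER_CUBIC)
b=cv2.resize(q["img"][210:310,270:400],None,fx=2.8,fy=3.6,interpolation=cv2.INTER_CUBIC)
cv2.imwrite("pics/c10.png",np.hstack([a,b]))
o=np.array([.461,.040,0]);y=np.radians(98.7);xf=np.array([np.cos(y),np.sin(y),0]);yf=np.array([-xf[1],xf[0],0])
for n,v in(("s",q),("t",t)):
  for l,z in(("clamp_pad",.034),("clamp_handle",.137),("scanner",.008),("scanner_head",.025),("lab_timer",0),("sample_cup",0),("stain_bottle",0),("oil_dropper",0),("beaker",0)):
    for d in ctrl.place_of(v,l)[:1]: print(n,l,np.round(d["position"]),round(d["confidence"],2),np.round(atz(v,d["position"],z),4))
  for th in(0,.1,.2):
    c,sn=np.cos(th),np.sin(th);B=o+.055*xf-.08*yf+[0,0,.052];print(th,"handle",proj(v,B-.085*sn*yf+[0,0,.085*c]),"pad",proj(v,B+(.08*c+.018*sn)*yf+[0,0,.08*sn-.018*c]))
E
```

```text
[ 0.50720554 -0.14031438  0.24469078] 22.4
s clamp_pad [364. 292.] 0.79 [0.452  0.0966 0.034 ]
s clamp_handle [327. 250.] 0.71 [0.5301 0.0955 0.137 ]
s scanner [360. 283.] 0.96 [0.467  0.0515 0.008 ]
s scanner_head [364. 256.] 0.93 [ 0.47   -0.0123  0.025 ]
s lab_timer [313. 226.] 0.71 [ 0.6215 -0.1156  0.    ]
s sample_cup [236. 276.] 0.68 [0.7449 0.0912 0.    ]
s oil_dropper [286. 234.] 0.66 [ 0.6798 -0.0697  0.    ]
s beaker [254. 240.] 0.63 [ 0.7515 -0.028   0.    ]
0 handle [324.70904241 253.82621799] pad [363.83165623 291.49431848]
0.1 handle [320.31676183 253.70831829] pad [364.71833294 288.994908  ]
0.2 handle [315.9912284  253.90359106] pad [365.21783272 286.40357894]
t clamp_pad [241. 262.] 0.72 [0.456  0.0911 0.034 ]
t clamp_handle [230. 225.] 0.67 [0.5339 0.103  0.137 ]
t scanner [262. 260.] 0.8 [0.463  0.0424 0.008 ]
t scanner_head [284. 257.] 0.56 [ 0.467  -0.0142  0.025 ]
t sample_cup [245. 148.] 0.84 [0.7512 0.0891 0.    ]
t stain_bottle [207. 150.] 0.91 [0.7463 0.1875 0.    ]
t beaker [291. 152.] 0.48 [ 0.7415 -0.028   0.    ]
0 handle [227.92490761 225.65284543] pad [239.41640132 263.3702213 ]
0.1 handle [227.46675804 221.9988843 ] pad [239.00010828 263.75755711]
0.2 handle [227.07877555 218.44590626] pad [238.52664951 263.8109242 ]
```

View pics/c10.png

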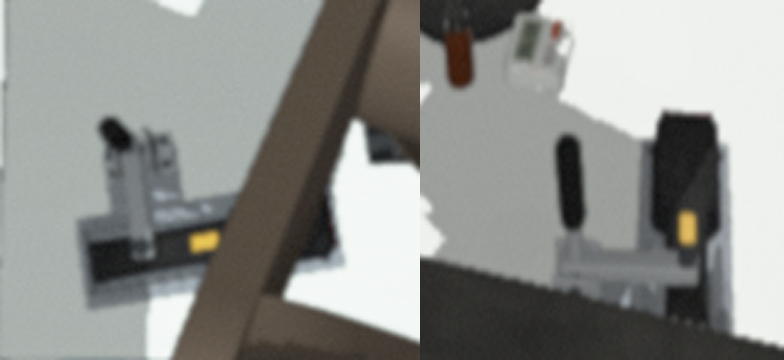

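The views show the handle upright, the clamp arm level across the grip at (143,240), and the scanner still seated. Nothing is touching it, so I'll hand in.

```bash
python3 -c "
from plant import ctrl
print(ctrl.finish_job(), ctrl.sense()['time'])"
```

```text
the job is handed in; nothing more can be done
the job is handed in; nothing more can be done
```

The scanner is mounted in the fixture with the toggle clamp shut on its grip, and the job was handed in at about 22 s; no verdict was reported.

**What I did:** The clamp was already open, so I didn't need to open it. I lifted the scanner out of the dock by its grip and set it down on a free part of the shelf. I took it again by the head, laid it in the fixture, and pushed the clamp arm over with closed fingers until it fell shut.

**Last checks:**
- **Clamp:** The handle is upright and the arm lies level across the grip, at about 0 to 0.1 rad. One wrist reading taken just after closing gave about 0.2 rad, while the later side and top views gave about 0.
- **Scanner:** It is right way up, with the grip in the channel and the head on the open end. The top view puts its origin within about 3 mm of my fixture estimate. The side view reads about 12 mm farther along the fixture, but that camera had already read the plate edge about 4 mm off the same way.
- **Bystanders:** The timer, cup, stain bottle, dropper and beaker read within about 15 mm of their starting positions, and the arm went near none of them. I never reliably saw the strip canister, so I did not check it.
- **Robot:** The arm was clear of everything when I handed in. The highest force I saw was about 23 N, while seating the scanner.

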